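# Put the washed citrus press back together

### The arm

A 6-joint arm with a two-finger parallel gripper is mounted at the origin on a cart in front of the work surface, level with it; the furniture and walls round the work are solid. World frame = base frame: x ahead of the robot, y to its left, z up, the work surface at z = 0. Lengths are in m, angles in rad, forces in N, time in s.
With the tool pointing down it reaches from about 0.3 to 0.875 m from the base axis. Payload 6.4 kg.
Tool frame: the origin (TCP) lies midway between the tips of the shut fingers; the grasp point (between the pads) lies 19 mm behind it; z points along the fingers, y is the line along which they close (so a half turn about z gives the same grasp; the last joint's range is limited). The gripper opens to 85 mm and grips with 20 to 120 N. Pads are 22 mm wide; open, the fingers measure 114 mm over their backs; the gripper's body (76 mm by 85 mm) begins 54 mm behind the grasp point. The pads swing forward as they close: fully open they stand 13 mm farther back than shut.
Start: joints at [-1.376, 0.181, 1.607, -0, 1.354, -0.206], TCP at [0.224, -0.529, 0.231] pointing down, gripper open.
Joint ranges: [-2.99, 2.99], [-0.89, 2.07], [0.3, 2.58], [-1.14, 4.28], [0, 2.63], [-3.12, 3.12]. Speed limits (rad/s): [2.57, 2.57, 3.01, 3.14, 3.14, 3.14].

### API

Orientations are given as a unit quaternion [w, x, y, z].
In Python, from bench import ctrl gives the robot as it stands.
- The arm moves only by the tool drive_tool, never from a script. Its argument "plan" is a list that holds one entry, the list of rows, each a list of 4 numbers: the shift along the tool's x, y, z scaled (see below), then the turn about the tool's z scaled (see below). In form: [[[x, y, z, roll], ...]]. A call has 1 to 12 rows; each row is the pose to reach, as a shift and turn from the pose commanded when the call began, along the tool's axes at that moment, turning the shorter way round; what a row does not reach only later rows make up. The controller multiplies each number of a shift by 400 mm and each number of a turn by 180 degrees. A row lasts 1/12 s, in which the tool goes at most 41.7 mm and 7.16 degrees, less where a joint would pass 70% of its speed; a pose out of reach is approached as far as the arm can. A call with a number of a shift or a turn outside -1 to 1 is refused whole. A call with a gripper value outside its range is refused whole. "jaw" is the closure, from 0 (fully open) to 1 (shut), set as the call begins (left out, the last holds). The fingers move at their own pace and stop on an object; the grip force is fixed at half the most. Time passes only in rows, so rows that repeat a pose let the fingers close. It gives the time, the measured TCP pose, the force, the opening and the grip force at its end, in the units of the state.
- ctrl.get_obs(): the state, without advancing time (a new reading comes with each control period).
- ctrl.camera(name): name is "scene" or "top"; returns (picture, depth): 480x640x3 uint8, red, green, blue; 480x640 float32, m along the optical axis (not along the pixel's ray), 0 where there is no reading.
- ctrl.camera_info(name): a dict with "camera_matrix" (3x3 intrinsics, pixels), "R" (3x3) and "t" (3): a world point X has camera coordinates R X + t. Camera axes: x right, y down, z forward; pixel columns grow to the right and rows downward; lengths in m; the calibration is good to about 2 mm. A picture is of the moment at which its call begins. camera_info takes no time and is no camera call.
- ctrl.hand_in(): hands the job in; it is judged then, once.
The state is a dict: "time_s": time; "q": joint angles; "dq": joint speeds; "joint_efforts": joint torques, N m; "eef_pos": TCP position; "eef_rot": TCP orientation; "wrist_force": force on the tool from outside, world axes, zero at the start; "torque": the same for the moment, N m; "opening": opening from 0.0 (shut) to 1.0 (fully open); "grasp_force": force on a finger pad.
Only numpy, scipy, OpenCV 4.12 (cv2) and the standard library are available. Lean on these libraries where they do the work, as an engineer would, in place of code of your own. Each camera call takes 0.05 s, during which the arm holds its last target. There are 200 camera calls.

### The job

Put the washed citrus press back together where its jug stands: seat the steel strainer in the jug, put the small yellow cone on the strainer's post, the large orange cone over the small one, and last the green cover over it all. Set each part down fully home and level rather than dropping it, keep the jug standing, let go of everything, and leave everything else where it stands.

Things in the scene. Friction and masses are not known exactly. Their poses are not given: they have to be found in the camera images.
- jug: sage-green round jug, loose, 0.55 kg, 104 mm across, 62 mm high, open mouth 94 mm across on top; loop handle out to 86 mm from the axis on +y, pouring lip on -y. Origin: centre of underside, z up. Strainer seated: its origin 54 mm above the jug's, on the same axis (2 to 3 mm play).
- strainer: steel slotted disc, 108 mm across, 0.14 kg, dark green post in the middle. Origin: centre of underside, z up. Tapered foot z 0-8 mm (72 to 89 mm across), flange z 8-12 (rests on jug rim), floor z 12, raised ring to z 17 (78-89 mm across). Grip the post: 20 mm dia, z 12-34, tapering to a tip at 46; fingertips above z 19. Cones and cover seat with origins 12 mm above its origin, on axis.
- small_cone: small yellow ribbed squeezing cone, point up, 50 mm high, 0.05 kg. Grip the plain upright skirt: 51 mm dia, z 0-20 mm; domed above. Origin: centre of underside, z up. A 24 mm socket in its underside slips over the strainer's post (2 mm play); its rim then rests on the strainer's floor. Set down with fingertips 7 mm or more above its rim.
- large_cone: large orange ribbed squeezing cone, point up, 64 mm high, 0.08 kg. Grip the plain upright skirt: 67 mm dia, z 0-26 mm; domed above. Origin: centre of underside, z up. Hollow, 59 mm opening below; slips over the small cone (3 to 4 mm play), its rim resting on the strainer's floor. Set down with fingertips 7 mm or more above its rim: the strainer's 5 mm high ring lies just outside it.
- cover: sage-green domed cover, open side down, 106 mm across, 101 mm high, 0.13 kg. Grip the dark green knob: 25 mm dia, z 76-101 mm. Origin: centre of the rim underneath, z up. Hollow: 98 mm across inside at the rim, 72 mm high inside on the axis; goes over both cones and outside the strainer's raised ring (4 to 5 mm play), its rim resting on the strainer's flange.
- salt_shaker: bystander: glass salt shaker with a grey metal top, 44 mm across, 90 mm high; origin at the centre of its underside. Not to be moved.
- tin: bystander: round tin with a dark blue label, 75 mm across, 58 mm high; origin at the centre of its underside. Not to be moved.
- mug: bystander: cream mug with coloured stripes, 93 mm across, 96 mm high; origin on the underside, 17 mm from the mug's axis towards the handle (handle on its -y side). Not to be moved.
- green_tin: bystander: round tin with a green label and gold rim, 75 mm across, 58 mm high; origin at the centre of its underside. Not to be moved.
Not all that is in view belongs to the job. Leave any pink look-alike of the cover alone.

How it is judged:
On the way, in this order (a step that is already met when the one before it is completed fails the run):
1. the strainer is seated level in the jug's mouth and let go (z of strainer in the frame of jug between 0.0505 and 0.0575 m and horizontal distance between strainer and jug below 0.006 m and angle between the z axis of strainer and the z axis of jug, either way round below 0.06 rad and contact force between the fingers and strainer below 0.1 N), for 0.2 s.
2. the small yellow cone is fully down on the strainer's post and let go, the strainer still home (z of strainer in the frame of jug between 0.0505 and 0.0575 m and horizontal distance between strainer and jug below 0.006 m and angle between the z axis of strainer and the z axis of jug, either way round below 0.06 rad and z of small_cone in the frame of strainer between 0.0085 and 0.0155 m and horizontal distance between small_cone and strainer below 0.006 m and angle between the z axis of small_cone and the z axis of strainer, either way round below 0.06 rad and contact force between the fingers and small_cone below 0.1 N), for 0.2 s.
3. the large orange cone is fully down over the small one and let go (z of strainer in the frame of jug between 0.0505 and 0.0575 m and horizontal distance between strainer and jug below 0.006 m and angle between the z axis of strainer and the z axis of jug, either way round below 0.06 rad and z of small_cone in the frame of strainer between 0.0085 and 0.0155 m and horizontal distance between small_cone and strainer below 0.006 m and angle between the z axis of each of small_cone, large_cone and the z axis of strainer, either way round below 0.06 rad and z of large_cone in the frame of strainer between 0.0085 and 0.0155 m and horizontal distance between large_cone and strainer below 0.008 m and contact force between the fingers and large_cone below 0.1 N), for 0.2 s.
4. the cover is fully down over the cones and let go (z of strainer in the frame of jug between 0.0505 and 0.0575 m and horizontal distance between strainer and jug below 0.006 m and angle between the z axis of strainer and the z axis of jug, either way round below 0.06 rad and z of small_cone in the frame of strainer between 0.0085 and 0.0155 m and horizontal distance between small_cone and strainer below 0.006 m and angle between the z axis of each of small_cone, large_cone, cover and the z axis of strainer, either way round below 0.06 rad and z of large_cone in the frame of strainer between 0.0085 and 0.0155 m and horizontal distance between large_cone and strainer below 0.008 m and z of cover in the frame of strainer between 0.0085 and 0.0155 m and horizontal distance between cover and strainer below 0.007 m and contact force between the fingers and cover below 0.1 N), for 0.2 s.
At the end, for the whole second after the job is handed in: Jug upright on the worktop; strainer home in it (54 +-3.5 mm above its underside, 6 mm off axis at most); small cone (6 mm), large cone (8 mm) and cover (7 mm off axis) all down on the strainer (12 +-3.5 mm above its underside); all level within 0.06 rad, released and at rest (z of strainer in the frame of jug between 0.0505 and 0.0575 m and horizontal distance between strainer and jug below 0.006 m and angle between the z axis of strainer and the z axis of jug, either way round below 0.06 rad and z of small_cone in the frame of strainer between 0.0085 and 0.0155 m and horizontal distance between small_cone and strainer below 0.006 m and angle between the z axis of each of small_cone, large_cone, cover and the z axis of strainer, either way round below 0.06 rad and z of large_cone in the frame of strainer between 0.0085 and 0.0155 m and horizontal distance between large_cone and strainer below 0.008 m and z of cover in the frame of strainer between 0.0085 and 0.0155 m and horizontal distance between cover and strainer below 0.007 m and angle between jug's own z axis and vertical below 0.06 rad and height (world z) of jug below 0.006 m and linear speed of each of jug, strainer, small_cone, large_cone, cover below 0.02 m/s); the robot touches nothing.
It fails at once if a bystander (salt shaker, tins or mug) is shifted by more than 30 mm or knocked over (distance of any of salt_shaker, tin, mug, green_tin from where it was at the start of the episode above 0.03 m or angle between any of salt_shaker, tin, mug, green_tin's own z axis and vertical above 0.5 rad).
It fails at once if a part is dropped (falls out of the fingers' hold faster than 0.8 m/s, some 35 mm) ((linear speed of strainer above 0.8 m/s and contact force between the fingers and strainer below 0.05 N) or (linear speed of small_cone above 0.8 m/s and contact force between the fingers and small_cone below 0.05 N) or (linear speed of large_cone above 0.8 m/s and contact force between the fingers and large_cone below 0.05 N) or (linear speed of cover above 0.8 m/s and contact force between the fingers and cover below 0.05 N)).
It fails at once if the jug is tipped by more than 0.4 rad (angle between jug's own z axis and vertical above 0.4 rad).
It also fails if it takes over 106 s, if anything falls off the work surface, if the arm or the gripper's body presses on something with over 40 N, if the wrist force passes 120 N, or if a joint passes its speed limit or range.

## Working session

There is one attempt and no reset: what is moved stays moved. The work goes in short steps, Python scripts to look and compute and a tool call to move; the robot and the scene stay as the last step left them, time stands still between calls to the robot, and variables do not carry over. Pictures are saved under pics/ and viewed, at most 14 in all, crops included, and the job is handed in when it is done.

Besides the shell and the picture viewer there is one more tool, called after "Call:" as name([rows], argument=value, ...), one row to a line, values as JSON. drive_tool: Moves the arm, as the interface text tells. Its arguments: {"type":"object","properties":{"plan":{"type":"array"},"jaw":{"type":"number"}},"required":["plan"]}

```bash
ls; mkdir -p pics; python3 - <<'E'
from bench import ctrl
import cv2,numpy as np
o=ctrl.get_obs();print(o)
for n in("scene","top"):
    p,d=ctrl.camera(n);cv2.imwrite(f"pics/{n}0.png",p[:,:,::-1]);np.savez(f"{n}0.npz",p=p,d=d)
    print(n,ctrl.camera_info(n))
E
```

```text
pics
{'time_s': 0.0, 'q': array([-1.37628984e+00,  1.81546805e-01,  1.60804455e+00,  1.71183466e-06,
        1.35375523e+00, -2.06301776e-01]), 'dq': array([ 0.00062697, -0.0003897 ,  0.00051388,  0.00072163, -0.0022734 ,
        0.00071813]), 'joint_efforts': array([-1.94335407e-03, -4.44874084e+01, -3.51339304e+01, -5.39960238e-04,
        9.21019411e-03,  1.84201940e-05]), 'eef_pos': array([ 0.22424915, -0.52886357,  0.23036323]), 'eef_rot': array([-8.76948698e-04,  9.79985870e-01,  1.99065130e-01,  6.00768287e-06]), 'wrist_force': array([-0.55314806, -0.01458027,  0.12646066]), 'torque': array([ 0.01244105, -0.02415327, -0.02671563]), 'grasp_force': 0.0, 'opening': 0.9983172197574246}
scene {'camera_matrix': array([[610.73398648,   0.        , 312.36078404],
       [  0.        , 610.73398648, 238.99013444],
       [  0.        ,   0.        ,   1.        ]]), 'R': array([[-0.83400946, -0.551708  ,  0.00681886],
       [-0.43100084,  0.6437226 , -0.63234444],
       [ 0.34448003, -0.53032018, -0.77465735]]), 't': array([0.41261663, 0.37964429, 1.25410367])}
top {'camera_matrix': array([[435.08305115,   0.        , 320.64067562],
       [  0.        , 435.08305115, 242.14133919],
       [  0.        ,   0.        ,   1.        ]]), 'R': array([[ 6.74954355e-04, -9.99753587e-01, -2.21880389e-02],
       [-9.92146169e-01,  2.10583833e-03, -1.25066159e-01],
       [ 1.25082066e-01,  2.20981917e-02, -9.91900271e-01]]), 't': array([-0.12385268,  0.59868185,  1.0462738 ])}
```

View pics/scene0.png

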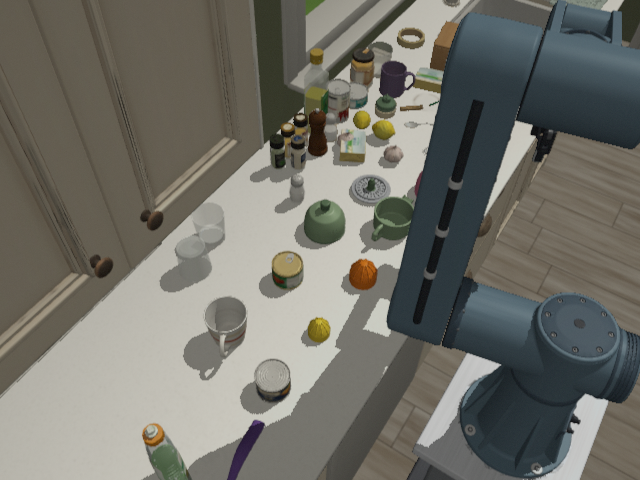

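View pics/top0.png

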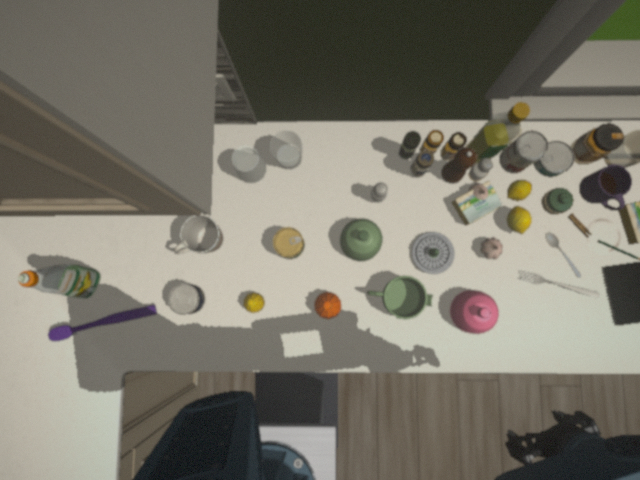

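The top view shows the strainer at (432,252), jug at (404,297), green cover at (361,239), orange cone at (328,305) and yellow cone at (254,302). The pink decoy is at (474,311). The tins are at (186,298) and (288,242), the mug at (200,234), and the shaker at (379,191).

```bash
cat > h.py <<'E'
import numpy as np,cv2
from bench import ctrl
from scipy.optimize import least_squares
def cloud(n,d,info=None):
    i=ctrl.camera_info(n);K,R,t=i["camera_matrix"],i["R"],i["t"]
    v,u=np.mgrid[:480,:640]
    c=np.stack([(u-K[0,2])/K[0,0]*d,(v-K[1,2])/K[1,1]*d,d],-1)
    return (c-t)@R          # R^T (c-t)
def ray(n,uv,z):
    i=ctrl.camera_info(n);K,R,t=i["camera_matrix"],i["R"],i["t"]
    uv=np.atleast_2d(uv).astype(float)
    r=np.c_[(uv-K[:2,2])/[K[0,0],K[1,1]],np.ones(len(uv))]@R; C=-R.T@t
    return (C+r*((z-C[2])/r[:,2])[:,None])[:,:2]
def proj(n,X):
    i=ctrl.camera_info(n);p=i["camera_matrix"]@(i["R"]@np.asarray(X)+i["t"]);return p[:2]/p[2]
def circ(P,r=None):
    c=np.median(P,0)
    if r: s=least_squares(lambda x:np.hypot(*(P-x).T)-r,c,loss="soft_l1",f_scale=.001);return s.x,r,np.abs(s.fun).mean()
    s=least_squares(lambda x:np.hypot(*(P-x[:2]).T)-x[2],[*c,.04],loss="soft_l1",f_scale=.001)
    return s.x[:2],s.x[2],np.abs(s.fun).mean()
E
python3 - <<'E'
from h import *
seeds=dict(strainer=(432,252,.012),jug=(404,297,.06),cover=(361,239,.08),large=(328,305,.05),small=(254,302,.04),pink=(474,311,.08),shaker=(379,191,.08),mug=(200,234,.09),tin=(186,298,.058),gtin=(288,242,.058))
for n in("top","scene"):
    f=np.load(n+"0.npz");W=cloud(n,f["d"]);ok=f["d"]>0
    for k,(u,v,z) in seeds.items():
        c=ray("top",(u,v),z)[0]
        m=ok&(np.hypot(*(W[...,:2]-c).transpose(2,0,1))<.075)&(W[...,2]>.006)
        P=W[m]
        if len(P)<10: print(n,k,"few");continue
        h,_=np.histogram(P[:,2],bins=np.arange(0,.121,.01))
        print(n,k,c.round(3),"zmax %.3f"%np.percentile(P[:,2],99),"mid",((P[:,:2].max(0)+P[:,:2].min(0))/2).round(4),"ext",np.ptp(P[:,:2],0).round(3),h)
E
```

```text
top strainer [ 0.576 -0.405] zmax 0.043 mid [ 0.574 -0.407] ext [0.107 0.106] [ 249 1096   12   26   26    0    0    0    0    0    0    0]
top jug [ 0.463 -0.324] zmax 0.065 mid [ 0.4574 -0.3228] ext [0.112 0.145] [429  67  56  56  64 207 231   0   0   0   0   0]
top cover [ 0.6   -0.221] zmax 0.102 mid [ 0.6044 -0.225 ] ext [0.101 0.105] [  5  11  21  64 114 233 438 447   3  43  43   0]
top large [ 0.444 -0.142] zmax 0.067 mid [ 0.4334 -0.1281] ext [0.084 0.087] [  3   0  23 124 154 168 115   0   0   0   0   0]
top small [0.451 0.039] zmax 0.053 mid [0.4485 0.0441] ext [0.049 0.05 ] [  5  16  64 110 120  27   0   0   0   0   0   0]
top pink [ 0.431 -0.482] zmax 0.102 mid [ 0.4206 -0.4973] ext [0.12  0.103] [ 23  44  48  93 134 273 433 496  12  50  51   0]
top shaker [ 0.717 -0.266] zmax 0.091 mid [ 0.6921 -0.2728] ext [0.097 0.095] [  7   5  11  31  36  39  12  31 117  12   0   0]
top mug [0.612 0.162] zmax 0.763 mid [0.6129 0.1639] ext [0.09  0.139] [215 147  74 117 113  87 101 101 146 189   1   0]
top tin [0.461 0.2  ] zmax 0.060 mid [0.4577 0.1882] ext [0.073 0.116] [ 14  32  38
[... 711 characters left out ...]
.053 mid [0.4508 0.0434] ext [0.139 0.138] [ 74  52  92 121 121  46   0   0   0   0   0   0]
scene pink [ 0.431 -0.482] zmax 0.063 mid [ 0.48   -0.4832] ext [0.037 0.055] [12 13  6 16 15 16  5  0  0  0  0  0]
scene shaker [ 0.717 -0.266] zmax 0.092 mid [ 0.7272 -0.2603] ext [0.125 0.138] [67 32 31 48 48 43 33 36 74 21  0  0]
scene mug [0.612 0.162] zmax 0.837 mid [0.6083 0.1639] ext [0.132 0.14 ] [114 161 149 178 158 172 185 204 243 291  14   0]
scene tin [0.461 0.2  ] zmax 0.061 mid [0.4612 0.2025] ext [0.143 0.141] [ 63  75  67  75  83 946  51   0   0   0   0   0]
scene gtin [ 0.596 -0.045] zmax 0.746 mid [ 0.5947 -0.0419] ext [0.145 0.142] [ 61  75  74  83  84 631  51   0   0   0   0   0]
```

```bash
python3 - <<'E'
from h import *
C=dict(strainer=(.574,-.407),jug=(.463,-.326),cover=(.6045,-.225),large=(.444,-.142),small=(.449,.0435),pink=(.431,-.482),shaker=(.717,-.266))
S=dict(strainer=[(.02,.036,.02)],jug=[(.056,.068,.056)],cover=[(.085,.1,.03),(.05,.06,.06),(.02,.035,.065),(.06,.07,.06)],large=[(.006,.026,.042),(.03,.04,.04),(.04,.055,.04)],small=[(.006,.02,.032),(.025,.033,.03),(.035,.045,.03)],pink=[(.085,.1,.03)],shaker=[(.075,.085,.03)])
for n in("top","scene"):
    f=np.load(n+"0.npz");W=cloud(n,f["d"]);ok=f["d"]>0
    for k,L in S.items():
        for a,b,r in L:
            m=ok&(np.hypot(*(W[...,:2]-C[k]).transpose(2,0,1))<r)&(W[...,2]>a)&(W[...,2]<b)
            P=W[m][:,:2]
            if len(P)>8:
                c,R,e=circ(P);print(n,k,a,b,len(P),c.round(4),"r%.4f e%.4f"%(R,e),"mid",((P.max(0)+P.min(0))/2).round(4))
# colour contours in top view
p=np.load("top0.npz")["p"];hsv=cv2.cvtColor(p,cv2.COLOR_RGB2HSV)
def blob(c,z,lo,hi):
    u,v=proj("top",(*c,z)).astype(int);M=cv2.inRange(hsv,lo,hi);B=np.zeros_like(M);B[v-45:v+45,u-45:u+45]=M[v-45:v+45,u-45:u+45]
    cs=max(cv2.findContours(B,0,1)[0],key=cv2.contourArea);(x,y),r=cv2.minEnclosingCircle(cs);return cs[:,0],(x,y),r
for k,z,lo,hi in(("small",.02,(20,120,60),(35,255,255)),("large",.026,(3,120,60),(18,255,255)),("cover",.03,(35,40,30),(85,255,255))):
    cs,q,r=blob(C[k],z,lo,hi);P=ray("top",cs,z);c,R,e=circ(P);print(k,"contour",c.round(4),R.round(4),e.round(4),q,r)
# strainer flange by ellipse of non-white
f=np.load("top0.npz");W=cloud("top",f["d"])
m=(f["d"]>0)&(np.hypot(*(W[...,:2]-C["strainer"]).transpose(2,0,1))<.075)&(W[...,2]>.005)
cs=max(cv2.findContours(m.astype(np.uint8),0,1)[0],key=cv2.contourArea)[:,0];print("flange",circ(ray("top",cs,.012)))
# jug handle dir
m=(f["d"]>0)&(W[...,2]>.02)&(np.hypot(*(W[...,:2]-C["jug"]).transpose(2,0,1))<.1)&(np.hypot(*(W[...,:2]-C["jug"]).transpose(2,0,1))>.06)&(hsv[...,1]>60)
print("handle",W[m].round(3)[::6])
E
```

```text
top strainer 0.02 0.036 19 [ 0.5739 -0.4067] r0.0096 e0.0004 mid [ 0.574  -0.4046]
top jug 0.056 0.068 302 [ 0.4632 -0.3255] r0.0491 e0.0015 mid [ 0.4625 -0.3262]
top cover 0.085 0.1 46 [ 0.6052 -0.2233] r0.0088 e0.0023 mid [ 0.6063 -0.2249]
top cover 0.05 0.06 233 [ 0.607  -0.2248] r0.0457 e0.0015 mid [ 0.6058 -0.2248]
top cover 0.02 0.035 54 [ 0.6069 -0.2249] r0.0525 e0.0004 mid [ 0.5945 -0.225 ]
top cover 0.06 0.07 438 [ 0.6065 -0.2246] r0.0376 e0.0033 mid [ 0.6068 -0.2242]
top large 0.03 0.04 124 [ 0.4429 -0.1404] r0.0306 e0.0013 mid [ 0.4426 -0.1399]
top large 0.04 0.055 238 [ 0.4429 -0.1403] r0.0242 e0.0026 mid [ 0.4428 -0.14  ]
top small 0.006 0.02 21 [0.4495 0.0448] r0.0254 e0.0002 mid [0.4494 0.0392]
top small 0.025 0.033 72 [0.4494 0.0445] r0.0226 e0.0012 mid [0.4484 0.0444]
top small 0.035 0.045 126 [0.4491 0.0445] r0.0165 e0.0022 mid [0.4497 0.0441]
top pink 0.085 0.1 56 [ 0.4278 -0.4983] r0.0104 e0.0020 mid [ 0.4272 -0.4979]
top shaker 0.075 0.085 72 [ 0.7222 -0.2693] r0.0147 e0.0015 mid [ 0.7216 -0.2691]
scene strainer 0.02 0.036 30 [ 0.5747 -0.4071] r0.0079 e0.0016 mid
[... 749 characters left out ...]
.054 ]
scene small 0.025 0.033 89 [0.4502 0.0418] r0.0232 e0.0018 mid [0.4491 0.0449]
scene small 0.035 0.045 128 [0.4499 0.0424] r0.0172 e0.0025 mid [0.4486 0.0435]
scene shaker 0.075 0.085 51 [ 0.7236 -0.2706] r0.0159 e0.0023 mid [ 0.7222 -0.2687]
small contour [0.4497 0.0424] 0.022 0.0007 (253.7110137939453, 302.3990783691406) 9.426033020019531
large contour [ 0.4431 -0.1421] 0.0294 0.0007 (327.84210205078125, 305.2894592285156) 12.711614608764648
cover contour [ 0.6064 -0.2261] 0.0492 0.0012 (361.2362365722656, 239.5803985595703) 20.67607879638672
flange (array([ 0.5739342 , -0.40625811]), np.float64(0.05237247367383295), np.float64(0.0006489738671302847))
handle [[ 0.473 -0.257  0.06 ]]
```

```bash
cat > mv.py <<'E'
import sys,numpy as np
from scipy.spatial.transform import Rotation as Ro
from bench import ctrl
o=ctrl.get_obs();w=o["eef_rot"];R=Ro.from_quat([w[1],w[2],w[3],w[0]]).as_matrix()
print("t %.2f"%o["time_s"],o["eef_pos"].round(4),"F",o["wrist_force"].round(1),"open %.3f grip %.1f"%(o["opening"],o["grasp_force"]),"yaw %.2f tilt %.4f"%(np.degrees(np.arctan2(R[1,0],R[0,0])),np.hypot(R[0,2],R[1,2])))
for a in sys.argv[1:]:
    T=np.array(eval(a));d=R.T@(T-o["eef_pos"]);print(a,"->",(d/.4).round(4),"rows>=%.1f"%(np.linalg.norm(d)/.0417))
E
python3 mv.py ".574,-.4065,.15" ".574,-.4065,.021"
```

```text
t 0.10 [ 0.2242 -0.5289  0.2305] F [-1.6  0.5 -0.1] open 0.998 grip 0.0 yaw 22.96 tilt 0.0016
.574,-.4065,.15 -> [0.9244 0.0596 0.2014] rows>=9.1
.574,-.4065,.021 -> [0.9243 0.0601 0.5239] rows>=10.2
```

Call:
drive_tool([
  [[0.924, 0.06, 0.1], [0.924, 0.06, 0.1], [0.924, 0.06, 0.1], [0.924, 0.06, 0.1], [0.924, 0.06, 0.1], [0.924, 0.06, 0.1], [0.924, 0.06, 0.1], [0.924, 0.06, 0.1], [0.924, 0.06, 0.1], [0.924, 0.06, 0.2], [0.924, 0.06, 0.2], [0.924, 0.06, 0.2]],
], jaw=0)

```text
invalid input at $.plan[0][0]: expected 4 numbers
```

```bash
python3 mv.py ".574,-.4065,.15" ".574,-.4065,.021"
```

```text
t 0.10 [ 0.2242 -0.5289  0.2305] F [-1.6  0.5 -0.1] open 0.998 grip 0.0 yaw 22.96 tilt 0.0016
.574,-.4065,.15 -> [0.9244 0.0596 0.2014] rows>=9.1
.574,-.4065,.021 -> [0.9243 0.0601 0.5239] rows>=10.2
```

Call:
drive_tool([
  [[0.924, 0.06, 0.1, 0], [0.924, 0.06, 0.1, 0], [0.924, 0.06, 0.1, 0], [0.924, 0.06, 0.1, 0], [0.924, 0.06, 0.1, 0], [0.924, 0.06, 0.1, 0], [0.924, 0.06, 0.1, 0], [0.924, 0.06, 0.1, 0], [0.924, 0.06, 0.1, 0], [0.924, 0.06, 0.2, 0], [0.924, 0.06, 0.2, 0], [0.924, 0.06, 0.2, 0]],
], jaw=0)

```text
time_s: 1.1
eef_pos: [0.5727, -0.4051, 0.1477]
eef_rot: [-0.003, 0.98, 0.2, -0.002]
wrist_force: [-0.6, -0.4, 0.2]
opening: 1.0
grasp_force: 0.0
```

```bash
python3 mv.py ".574,-.4065,.15" ".574,-.4065,.021"
```

```text
t 1.10 [ 0.5727 -0.4051  0.1477] F [-0.6 -0.4  0.2] open 1.000 grip 0.0 yaw 23.03 tilt 0.0074
.574,-.4065,.15 -> [ 0.0017  0.0044 -0.0058] rows>=0.1
.574,-.4065,.021 -> [0.0027 0.0066 0.3167] rows>=3.0
```

Call:
drive_tool([
  [[0.001, 0.002, 0.1, 0], [0.001, 0.002, 0.2, 0], [0.001, 0.002, 0.2, 0], [0.001, 0.002, 0.2, 0], [0.001, 0.002, 0.2, 0], [0.001, 0.002, 0.2, 0]],
])

```text
time_s: 1.6
eef_pos: [0.5762, -0.4102, 0.0757]
eef_rot: [0.003, 0.98, 0.199, 0.002]
wrist_force: [-0.1, 0.4, 0.7]
opening: 0.996
grasp_force: 0.0
```

```bash
python3 mv.py ".574,-.4065,.021"; python3 - <<'E'
from h import *
ims=[]
for n,w in(("scene",(.574,-.4065,.05)),("top",(.574,-.4065,.05))):
    p,d=ctrl.camera(n);u,v=proj(n,w).astype(int);ims.append(cv2.resize(p[max(v-50,0):v+50,u-50:u+50,::-1],(400,400)))
cv2.imwrite("pics/a.png",np.hstack(ims))
E
```

```text
t 1.60 [ 0.5762 -0.4102  0.0757] F [-0.1  0.4  0.7] open 0.996 grip 0.0 yaw 22.92 tilt 0.0062
.574,-.4065,.021 -> [-0.0018 -0.0114  0.1368] rows>=1.3
```

View pics/a.png

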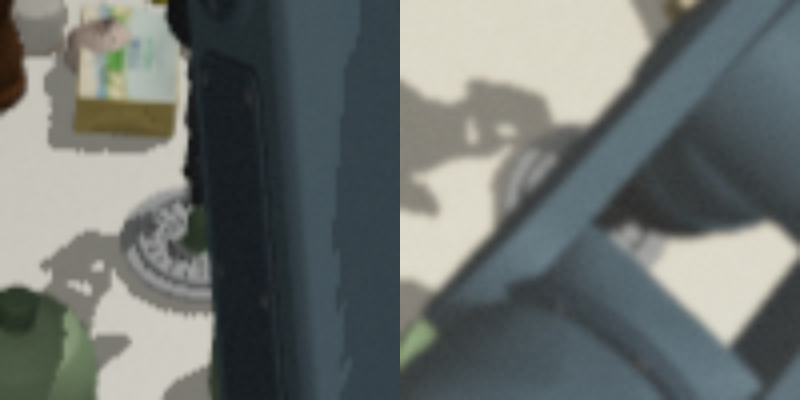

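The arm hides the post in both views: only the strainer's left half shows, near (180,240) in the scene crop. I'll go by pose readings instead.

Call:
drive_tool([
  [[0, 0, 0, 0], [0, 0, 0, 0], [0, 0, 0, 0], [0, 0, 0, 0]],
])

```text
time_s: 2.03
eef_pos: [0.5748, -0.4079, 0.0716]
eef_rot: [0.0, 0.98, 0.199, 0.0]
wrist_force: [0.9, -0.1, -0.1]
opening: 1.0
grasp_force: 0.0
```

```bash
python3 mv.py ".574,-.4065,.021"
```

```text
t 2.03 [ 0.5748 -0.4079  0.0716] F [ 0.9 -0.1 -0.1] open 1.000 grip 0.0 yaw 22.97 tilt 0.0002
.574,-.4065,.021 -> [-0.0005 -0.004   0.1264] rows>=1.2
```

Call:
drive_tool([
  [[0, -0.004, 0.05, 0], [0, -0.004, 0.09, 0], [0, -0.004, 0.115, 0], [0, -0.004, 0.126, 0], [0, -0.004, 0.126, 0], [0, -0.004, 0.126, 0], [0, -0.004, 0.126, 0], [0, -0.004, 0.126, 0]],
])

```text
time_s: 2.7
eef_pos: [0.5747, -0.407, 0.022]
eef_rot: [0.001, 0.98, 0.199, 0.0]
wrist_force: [0.1, 0.2, 0.9]
opening: 1.002
grasp_force: 0.0
```

Call:
drive_tool([
  [[0, 0, 0, 0], [0, 0, 0, 0], [0, 0, 0, 0], [0, 0, 0, 0], [0, 0, 0, 0], [0, 0, 0, 0], [0, 0, 0, 0], [0, 0, 0, 0], [0, 0, 0, 0], [0, 0, 0, 0]],
], jaw=1)

```text
time_s: 3.53
eef_pos: [0.5743, -0.4066, 0.0213]
eef_rot: [0.0, 0.98, 0.199, 0.0]
wrist_force: [-0.2, 1.1, 3.4]
opening: 0.203
grasp_force: 59.0
```

```bash
python3 mv.py ".574,-.4065,.14"
```

```text
t 3.53 [ 0.5743 -0.4066  0.0213] F [-0.2  1.1  3.4] open 0.203 grip 59.0 yaw 22.97 tilt 0.0005
.574,-.4065,.14 -> [-0.0005 -0.0003 -0.2968] rows>=2.8
```

Call:
drive_tool([
  [[0, 0, -0.02, 0], [0, 0, -0.08, 0], [0, 0, -0.16, 0], [0, 0, -0.24, 0], [0, 0, -0.3, 0], [0, 0, -0.3, 0], [0, 0, -0.3, 0], [0, 0, -0.3, 0]],
])

```text
time_s: 4.2
eef_pos: [0.5733, -0.4057, 0.1394]
eef_rot: [-0.001, 0.98, 0.199, -0.001]
wrist_force: [-0.5, 0.5, -1.7]
opening: 0.201
grasp_force: 58.8
```

```bash
python3 mv.py ".464,-.3262,.14" ".464,-.3262,.0755"
```

```text
t 4.20 [ 0.5733 -0.4057  0.1394] F [-0.5  0.5 -1.7] open 0.201 grip 58.8 yaw 22.96 tilt 0.0024
.464,-.3262,.14 -> [-0.1741 -0.2895 -0.0008] rows>=3.2
.464,-.3262,.0755 -> [-0.174  -0.2892  0.1605] rows>=3.6
```

Call:
drive_tool([
  [[-0.03, -0.05, 0, 0], [-0.07, -0.12, 0, 0], [-0.11, -0.19, 0, 0], [-0.15, -0.25, 0, 0], [-0.174, -0.289, 0, 0], [-0.174, -0.289, 0, 0], [-0.174, -0.289, 0, 0], [-0.174, -0.289, 0, 0], [-0.174, -0.289, 0, 0], [-0.174, -0.289, 0, 0]],
])

```text
time_s: 5.03
eef_pos: [0.4654, -0.3276, 0.1405]
eef_rot: [-0.0, 0.98, 0.199, -0.0]
wrist_force: [0.2, -0.2, -2.4]
opening: 0.202
grasp_force: 59.0
```

```bash
python3 mv.py ".464,-.3262,.14" ".464,-.3262,.0755"; python3 - <<'E'
from h import *
ims=[]
for n in("scene","top"):
    p,d=ctrl.camera(n);np.savez(n+"1.npz",p=p,d=d);u,v=proj(n,(.464,-.326,.09)).astype(int);ims.append(cv2.resize(p[max(v-60,0):v+60,u-60:u+60,::-1],(400,400)))
cv2.imwrite("pics/b.png",np.hstack(ims))
E
```

```text
t 5.03 [ 0.4654 -0.3276  0.1405] F [ 0.2 -0.2 -2.4] open 0.202 grip 59.0 yaw 22.97 tilt 0.0003
.464,-.3262,.14 -> [-0.0018 -0.0046  0.0012] rows>=0.0
.464,-.3262,.0755 -> [-0.0018 -0.0046  0.1624] rows>=1.6
```

View pics/b.png

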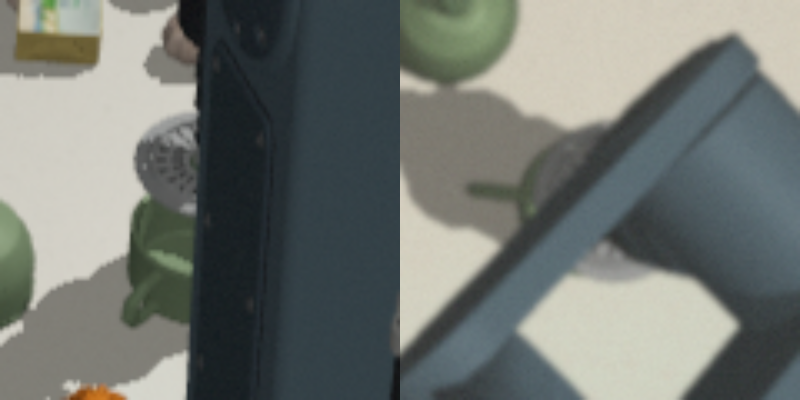

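The strainer hangs over the jug, half hidden by the arm. I'll check how level it is with a plane fit.

```bash
python3 - <<'E'
from h import *
for n in("scene","top"):
    f=np.load(n+"1.npz");W=cloud(n,f["d"]);p=f["p"].astype(int);sat=p.max(-1)-p.min(-1)
    m=(f["d"]>0)&(np.hypot(*(W[...,:2]-[.465,-.327]).transpose(2,0,1))<.06)&(W[...,2]>.115)&(W[...,2]<.15)&(sat<22)
    P=W[m];
    A=np.c_[P[:,:2]-[.465,-.327],np.ones(len(P))];s=np.linalg.lstsq(A,P[:,2],rcond=None)[0]
    e=P[:,2]-A@s;k=abs(e)<.006;s=np.linalg.lstsq(A[k],P[k,2],rcond=None)[0];r=np.hypot(*(P[k,:2]-[.465,-.327]).T)
    Q=P[k][r>.046][:,:2];print(n,len(P),s.round(4),np.std(e[k]).round(4),circ(Q,.0525),len(Q))
E
```

```text
scene 451 [0.0019 0.0018 0.1326] 0.0025 (array([ 0.46376753, -0.32982403]), 0.0525, np.float64(0.0020452858800569153)) 131
top 408 [-0.0027  0.0005  0.1316] 0.0023 (array([ 0.46616204, -0.33009501]), 0.0525, np.float64(0.002218861036104993)) 209
```

Call:
drive_tool([
  [[-0.002, -0.004, 0.04, 0], [-0.002, -0.004, 0.08, 0], [-0.002, -0.004, 0.11, 0], [-0.002, -0.004, 0.12, 0], [-0.002, -0.004, 0.13, 0], [-0.002, -0.004, 0.14, 0], [-0.002, -0.004, 0.148, 0], [-0.002, -0.004, 0.154, 0], [-0.002, -0.004, 0.159, 0], [-0.002, -0.004, 0.161, 0], [-0.002, -0.004, 0.161, 0], [-0.002, -0.004, 0.161, 0]],
])

```text
time_s: 6.13
eef_pos: [0.4636, -0.3261, 0.0767]
eef_rot: [0.0, 0.98, 0.199, 0.0]
wrist_force: [0.4, 0.0, -1.0]
opening: 0.206
grasp_force: 59.0
```

```bash
python3 mv.py ".464,-.3262,.0753"
```

```text
t 6.13 [ 0.4636 -0.3261  0.0767] F [ 0.4  0.  -1. ] open 0.206 grip 59.0 yaw 22.97 tilt 0.0003
.464,-.3262,.0753 -> [0.0008 0.0007 0.0035] rows>=0.0
```

Call:
drive_tool([
  [[0, 0, 0.003, 0], [0, 0, 0.003, 0], [0, 0, 0.005, 0], [0, 0, 0.005, 0], [0, 0, 0.005, 0], [0, 0, 0.005, 0]],
])

```text
time_s: 6.63
eef_pos: [0.4637, -0.3262, 0.0754]
eef_rot: [0.0, 0.98, 0.199, 0.0]
wrist_force: [-1.6, 0.6, 5.0]
opening: 0.203
grasp_force: 59.7
```

Contact is made at the expected height, so I'll release and rise.

Call:
drive_tool([
  [[0, 0, 0, 0], [0, 0, 0, 0], [0, 0, 0, 0], [0, 0, 0, 0], [0, 0, 0, 0], [0, 0, 0, 0], [0, 0, 0, 0], [0, 0, 0, 0]],
], jaw=0)

```text
time_s: 7.3
eef_pos: [0.4635, -0.326, 0.0745]
eef_rot: [-0.0, 0.98, 0.199, -0.0]
wrist_force: [0.0, 0.3, 1.0]
opening: 1.0
grasp_force: 0.0
```

Call:
drive_tool([
  [[0, 0, -0.05, 0], [0, 0, -0.1, 0], [0, 0, -0.18, 0], [0, 0, -0.2, 0], [0, 0, -0.2, 0], [0, 0, -0.2, 0], [0, 0, -0.2, 0]],
])

```text
time_s: 7.88
eef_pos: [0.4628, -0.3253, 0.153]
eef_rot: [-0.001, 0.98, 0.199, -0.001]
wrist_force: [0.2, 0.2, -0.4]
opening: 0.995
grasp_force: 0.0
```

```bash
python3 mv.py ".45,.043,.155" ".45,.043,.12"
```

```text
t 7.88 [ 0.4628 -0.3253  0.153 ] F [ 0.2  0.2 -0.4] open 0.995 grip 0.0 yaw 22.96 tilt 0.0023
.45,.043,.155 -> [ 0.3296 -0.8602 -0.0034] rows>=8.8
.45,.043,.12 -> [ 0.3297 -0.8601  0.0841] rows>=8.9
```

Call:
drive_tool([
  [[0.33, -0.86, 0, 0], [0.33, -0.86, 0, 0], [0.33, -0.86, 0, 0], [0.33, -0.86, 0, 0], [0.33, -0.86, 0, 0], [0.33, -0.86, 0, 0], [0.33, -0.86, 0, 0], [0.33, -0.86, 0, 0], [0.33, -0.86, 0, 0], [0.33, -0.86, 0, 0], [0.33, -0.86, 0.1, 0], [0.33, -0.86, 0.1, 0]],
])

```text
time_s: 8.88
eef_pos: [0.4461, 0.0436, 0.1084]
eef_rot: [-0.002, 0.98, 0.2, -0.005]
wrist_force: [-2.9, 0.7, -1.9]
opening: 1.0
grasp_force: 0.0
```

```bash
python3 mv.py ".45,.043,.12"; python3 - <<'E'
from h import *
ims=[]
for n in("scene","top"):
    p,d=ctrl.camera(n);np.savez(n+"2.npz",p=p,d=d)
    W=cloud(n,d);c=np.array([.464,-.326])
    for a,b,r,R in((.062,.075,.06,None),(.075,.09,.03,.01)):
        m=(d>0)&(np.hypot(*(W[...,:2]-c).transpose(2,0,1))<r)&(W[...,2]>a)&(W[...,2]<b)
        P=W[m];A=np.c_[P[:,:2]-c,np.ones(len(P))];print(n,len(P),circ(P[:,:2],R),"plane",np.linalg.lstsq(A,P[:,2],rcond=None)[0].round(4),((P.max(0)+P.min(0))/2).round(4))
    u,v=proj(n,(.464,-.326,.09)).astype(int);ims.append(cv2.resize(p[max(v-60,0):v+60,u-60:u+60,::-1],(400,400)))
cv2.imwrite("pics/c.png",np.hstack(ims))
E
```

```text
t 8.88 [0.4461 0.0436 0.1084] F [-2.9  0.7 -1.9] open 1.000 grip 0.0 yaw 23.08 tilt 0.0105
.45,.043,.12 -> [ 0.0081  0.0049 -0.029 ] rows>=0.3
  return _methods._mean(a, axis=axis, dtype=dtype,
  ret = um.true_divide(
Traceback (most recent call last):
  File "h.py", line 19, in circ
    s=least_squares(lambda x:np.hypot(*(P-x[:2]).T)-x[2],[*c,.04],loss="soft_l1",f_scale=.001)
ValueError: Initial guess is outside of provided bounds
```

```bash
python3 - <<'E'
from h import *
n="top";p,d=ctrl.camera(n)
W=cloud(n,d);c=np.array([.464,-.326])
for a,b,r,R in((.062,.075,.06,None),(.075,.092,.03,.01)):
        m=(d>0)&(np.hypot(*(W[...,:2]-c).transpose(2,0,1))<r)&(W[...,2]>a)&(W[...,2]<b)
        P=W[m];
        if len(P)<9: print(len(P));continue
        A=np.c_[P[:,:2]-c,np.ones(len(P))];print(n,len(P),circ(P[:,:2],R),"plane",np.linalg.lstsq(A,P[:,2],rcond=None)[0].round(4),((P.max(0)+P.min(0))/2).round(4))
s,_=ctrl.camera("scene")
cv2.imwrite("pics/c.png",np.hstack([s[:,::2,::-1],p[100:400,200:500,::-1].repeat(2,0).repeat(2,1)[:480,:480]]))
E
```

```text
top 1528 (array([ 0.46348589, -0.32542603]), np.float64(0.03865273045750936), np.float64(0.009581845906344068)) plane [-0.0032  0.0064  0.0665] [ 0.4636 -0.3286  0.0685]
top 27 (array([ 0.46392912, -0.32597625]), 0.01, np.float64(0.0008104270090216468)) plane [-0.0202 -0.4835  0.0894] [ 0.4633 -0.3237  0.0835]
```

View pics/c.png

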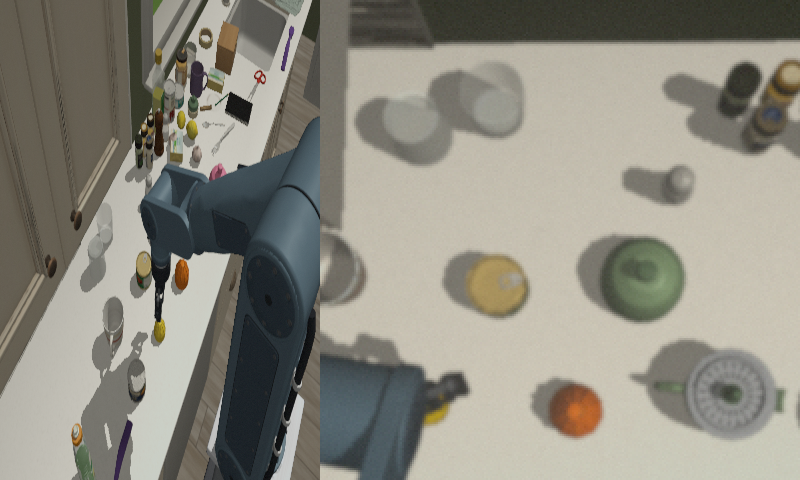

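The strainer sits level in the jug (crop pixel 730,393), and the gripper is above the yellow cone.

Call:
drive_tool([
  [[0, 0, 0, 0], [0, 0, 0, 0], [0, 0, 0, 0]],
])

```text
time_s: 9.28
eef_pos: [0.4517, 0.0417, 0.1156]
eef_rot: [0.0, 0.98, 0.199, 0.001]
wrist_force: [0.5, 0.1, -0.3]
opening: 0.999
grasp_force: 0.0
```

```bash
python3 mv.py ".45,.0432,.0055"
```

```text
t 9.28 [0.4517 0.0417 0.1156] F [ 0.5  0.1 -0.3] open 0.999 grip 0.0 yaw 22.91 tilt 0.0021
.45,.0432,.0055 -> [-0.003  -0.0055  0.2752] rows>=2.6
```

Call:
drive_tool([
  [[-0.002, -0.004, 0.08, 0], [-0.002, -0.004, 0.15, 0], [-0.002, -0.004, 0.2, 0], [-0.002, -0.004, 0.23, 0], [-0.002, -0.004, 0.24, 0], [-0.002, -0.004, 0.24, 0], [-0.002, -0.004, 0.24, 0], [-0.002, -0.004, 0.24, 0]],
])

```text
time_s: 9.95
eef_pos: [0.4507, 0.0432, 0.0197]
eef_rot: [0.0, 0.98, 0.199, 0.001]
wrist_force: [0.6, -0.6, 0.2]
opening: 0.999
grasp_force: 0.0
```

```bash
python3 mv.py ".45,.0432,.0055"
```

```text
t 9.95 [0.4507 0.0432 0.0197] F [ 0.6 -0.6  0.2] open 0.999 grip 0.0 yaw 22.95 tilt 0.0024
.45,.0432,.0055 -> [-0.0016 -0.0008  0.0356] rows>=0.3
```

Call:
drive_tool([
  [[-0.001, 0, 0.02, 0], [-0.001, 0, 0.035, 0], [-0.001, 0, 0.035, 0], [-0.001, 0, 0.035, 0], [-0.001, 0, 0.035, 0]],
])

```text
time_s: 10.37
eef_pos: [0.4491, 0.0433, 0.0044]
eef_rot: [-0.0, 0.98, 0.199, -0.0]
wrist_force: [-0.2, 0.1, 0.5]
opening: 0.999
grasp_force: 0.0
```

Call:
drive_tool([
  [[0, 0, 0, 0], [0, 0, 0, 0], [0, 0, 0, 0], [0, 0, 0, 0], [0, 0, 0, 0], [0, 0, 0, 0], [0, 0, 0, 0], [0, 0, 0, 0]],
], jaw=1)

```text
time_s: 11.03
eef_pos: [0.4493, 0.0432, 0.0052]
eef_rot: [0.0, 0.98, 0.199, 0.0]
wrist_force: [-3.5, -0.3, 9.2]
opening: 0.58
grasp_force: 60.9
```

```bash
python3 mv.py ".45,.0432,.2"
```

```text
t 11.03 [0.4493 0.0432 0.0052] F [-3.5 -0.3  9.2] open 0.580 grip 60.9 yaw 22.99 tilt 0.0002
.45,.0432,.2 -> [ 0.0015  0.0008 -0.4869] rows>=4.7
```

Call:
drive_tool([
  [[0, 0, -0.02, 0], [0, 0, -0.08, 0], [0, 0, -0.16, 0], [0, 0, -0.25, 0], [0, 0, -0.34, 0], [0, 0, -0.39, 0], [0, 0, -0.39, 0], [0, 0, -0.39, 0], [0, 0, -0.39, 0]],
])

```text
time_s: 11.78
eef_pos: [0.4483, 0.0434, 0.1597]
eef_rot: [-0.0, 0.98, 0.199, -0.001]
wrist_force: [-0.8, -0.6, -1.0]
opening: 0.583
grasp_force: 62.5
```

```bash
python3 mv.py ".4638,-.3262,.16"
```

```text
t 11.78 [0.4483 0.0434 0.1597] F [-0.8 -0.6 -1. ] open 0.583 grip 62.5 yaw 22.96 tilt 0.0013
.4638,-.3262,.16 -> [-0.3249  0.8658 -0.001 ] rows>=8.9
```

Call:
drive_tool([
  [[-0.03, 0.08, 0, 0], [-0.06, 0.16, 0, 0], [-0.095, 0.25, 0, 0], [-0.13, 0.34, 0, 0], [-0.165, 0.43, 0, 0], [-0.2, 0.53, 0, 0], [-0.235, 0.62, 0, 0], [-0.27, 0.71, 0, 0], [-0.295, 0.79, 0, 0], [-0.315, 0.84, 0, 0], [-0.325, 0.866, 0, 0], [-0.325, 0.866, 0, 0]],
])

```text
time_s: 12.78
eef_pos: [0.4635, -0.3277, 0.1585]
eef_rot: [-0.001, 0.98, 0.198, -0.001]
wrist_force: [-0.5, 0.5, -0.3]
opening: 0.58
grasp_force: 62.5
```

Call:
drive_tool([
  [[0, 0, 0, 0], [0, 0, 0, 0], [0, 0, 0, 0], [0, 0, 0, 0]],
])

```text
time_s: 13.12
eef_pos: [0.4648, -0.325, 0.1605]
eef_rot: [-0.0, 0.98, 0.2, -0.0]
wrist_force: [-0.8, 0.8, -0.9]
opening: 0.581
grasp_force: 62.5
```

```bash
python3 mv.py ".4638,-.3262,.16" ".4638,-.3262,.0725";python3 - <<'E'
from h import *
for n in("scene","top"):
    p,d=ctrl.camera(n);W=cloud(n,d);h=cv2.cvtColor(p,cv2.COLOR_RGB2HSV)
    m=(d>0)&(cv2.inRange(h,(20,100,40),(36,255,255))>0)&(np.hypot(*(W[...,:2]-[.464,-.326]).transpose(2,0,1))<.06)&(W[...,2]>.13)
    P=W[m];print(n,len(P))
    if len(P)>20:
        print(P.min(0).round(3),P.max(0).round(3));
        for a,b,r in((.157,.178,.0255),(.18,.19,None),(.19,.2,None)):
            Q=P[(P[:,2]>a)&(P[:,2]<b)]; print(len(Q),len(Q)>8 and circ(Q[:,:2],r))
E
```

```text
t 13.12 [ 0.4648 -0.325   0.1605] F [-0.8  0.8 -0.9] open 0.581 grip 62.5 yaw 23.06 tilt 0.0004
.4638,-.3262,.16 -> [-0.0035  0.0019  0.0012] rows>=0.0
.4638,-.3262,.0725 -> [-0.0035  0.002   0.22  ] rows>=2.1
scene 103
[ 0.453 -0.325  0.159] [ 0.499 -0.267  0.331]
41 (array([ 0.46453495, -0.32566857]), 0.0255, np.float64(0.001107797918287497))
26 (array([ 99.86524984, 102.1539759 ]), np.float64(142.74575336438753), np.float64(0.00180352040342659))
21 (array([ 0.50718636, -0.29693106]), np.float64(0.034783869178805216), np.float64(0.001586997793931202))
top 0
```

Call:
drive_tool([
  [[-0.002, 0.002, 0.05, 0], [-0.002, 0.002, 0.1, 0], [-0.002, 0.002, 0.12, 0], [-0.002, 0.002, 0.14, 0], [-0.002, 0.002, 0.155, 0], [-0.002, 0.002, 0.17, 0], [-0.002, 0.002, 0.185, 0], [-0.002, 0.002, 0.195, 0], [-0.002, 0.002, 0.205, 0], [-0.002, 0.002, 0.21, 0], [-0.002, 0.002, 0.21, 0], [-0.002, 0.002, 0.21, 0]],
])

```text
time_s: 14.22
eef_pos: [0.4643, -0.3276, 0.0766]
eef_rot: [0.0, 0.98, 0.199, 0.0]
wrist_force: [-0.1, -0.2, -0.6]
opening: 0.576
grasp_force: 62.5
```

```bash
python3 mv.py ".4638,-.3262,.0712"
```

```text
t 14.22 [ 0.4643 -0.3276  0.0766] F [-0.1 -0.2 -0.6] open 0.576 grip 62.5 yaw 22.96 tilt 0.0002
.4638,-.3262,.0712 -> [ 0.0002 -0.0036  0.0135] rows>=0.1
```

Call:
drive_tool([
  [[0, -0.002, 0.003, 0], [0, -0.003, 0.006, 0], [0, -0.003, 0.009, 0], [0, -0.003, 0.011, 0], [0, -0.003, 0.013, 0], [0, -0.003, 0.014, 0], [0, -0.003, 0.014, 0], [0, -0.003, 0.014, 0]],
])

```text
time_s: 14.88
eef_pos: [0.4637, -0.3264, 0.0715]
eef_rot: [-0.0, 0.98, 0.199, -0.0]
wrist_force: [-2.2, 1.6, 5.4]
opening: 0.58
grasp_force: 63.1
```

Call:
drive_tool([
  [[0, 0, 0, 0], [0, 0, 0, 0], [0, 0, 0, 0], [0, 0, 0, 0], [0, 0, 0, 0], [0, 0, 0, 0], [0, 0, 0, 0], [0, 0, 0, 0]],
], jaw=0)

```text
time_s: 15.55
eef_pos: [0.4637, -0.3264, 0.0708]
eef_rot: [-0.0, 0.98, 0.199, 0.0]
wrist_force: [0.2, 0.9, 0.5]
opening: 1.0
grasp_force: 0.0
```

Call:
drive_tool([
  [[0, 0, -0.05, 0], [0, 0, -0.12, 0], [0, 0, -0.22, 0], [0, 0, -0.22, 0], [0, 0, -0.22, 0], [0, 0, -0.22, 0]],
])

```text
time_s: 16.05
eef_pos: [0.4637, -0.3263, 0.1589]
eef_rot: [0.0, 0.98, 0.199, 0.0]
wrist_force: [0.0, 0.8, -0.2]
opening: 0.998
grasp_force: 0.0
```

```bash
python3 mv.py ".4435,-.142,.16" ".4435,-.142,.1"
```

```text
t 16.05 [ 0.4637 -0.3263  0.1589] F [ 0.   0.8 -0.2] open 0.998 grip 0.0 yaw 22.96 tilt 0.0004
.4435,-.142,.16 -> [ 0.1334 -0.4439 -0.0029] rows>=4.4
.4435,-.142,.1 -> [ 0.1333 -0.444   0.1471] rows>=4.7
```

Call:
drive_tool([
  [[0.03, -0.1, 0, 0], [0.06, -0.2, 0, 0], [0.09, -0.3, 0, 0], [0.12, -0.4, 0, 0], [0.133, -0.444, 0, 0], [0.133, -0.444, 0.05, 0], [0.133, -0.444, 0.13, 0], [0.133, -0.444, 0.15, 0], [0.133, -0.444, 0.15, 0], [0.133, -0.444, 0.15, 0], [0.133, -0.444, 0.15, 0], [0.133, -0.444, 0.15, 0]],
])

```text
time_s: 17.05
eef_pos: [0.4442, -0.1429, 0.1001]
eef_rot: [0.001, 0.98, 0.199, 0.001]
wrist_force: [-0.6, 0.4, -0.3]
opening: 0.998
grasp_force: 0.0
```

```bash
python3 mv.py ".4435,-.142,.004"; python3 - <<'E'
from h import *
for n in ("top","scene"):
    p,d=ctrl.camera(n);W=cloud(n,d);h=cv2.cvtColor(p,cv2.COLOR_RGB2HSV);c=np.array([.464,-.326])
    m=(d>0)&(cv2.inRange(h,(20,100,40),(36,255,255))>0)&(np.hypot(*(W[...,:2]-c).transpose(2,0,1))<.06)&(W[...,2]>.06)
    P=W[m];print(n,len(P))
    if len(P)>20:
        print(np.percentile(P[:,2],99.5))
        for a,b in((.09,.1),(.1,.11)):
            Q=P[(P[:,2]>a)&(P[:,2]<b)];print(len(Q),circ(Q[:,:2]))
E
```

```text
t 17.05 [ 0.4442 -0.1429  0.1001] F [-0.6  0.4 -0.3] open 0.998 grip 0.0 yaw 22.93 tilt 0.0020
.4435,-.142,.004 -> [-0.0011 -0.0032  0.2402] rows>=2.3
top 346
0.12026514417749451
82 (array([ 0.46392705, -0.32542215]), np.float64(0.02206947582293499), np.float64(0.001039359833327469))
136 (array([ 0.46376365, -0.32533773]), np.float64(0.017291025483009065), np.float64(0.002084884757345072))
scene 269
0.11849533988489545
61 (array([-360.45909965,  313.63875285]), np.float64(478.355201071869), np.float64(0.0037595121698499215))
68 (array([ 0.46463917, -0.32684281]), np.float64(0.01709637125626406), np.float64(0.003279349796312985))
```

The small cone is home: its top reads 0.119 m, as expected. Next is the large cone.

Call:
drive_tool([
  [[0, -0.001, 0.06, 0], [0, -0.001, 0.12, 0], [0, -0.001, 0.17, 0], [0, -0.001, 0.21, 0], [0, -0.001, 0.235, 0], [0, -0.001, 0.24, 0], [0, -0.001, 0.24, 0], [0, -0.001, 0.24, 0], [0, -0.001, 0.24, 0], [0, -0.001, 0.24, 0]],
])

```text
time_s: 17.98
eef_pos: [0.4441, -0.1422, 0.0039]
eef_rot: [0.001, 0.98, 0.199, 0.001]
wrist_force: [0.2, -0.4, -0.9]
opening: 0.998
grasp_force: 0.0
```

```bash
python3 mv.py ".4435,-.142,.004"
```

```text
t 17.98 [ 0.4441 -0.1422  0.0039] F [ 0.2 -0.4 -0.9] open 0.998 grip 0.0 yaw 22.97 tilt 0.0021
.4435,-.142,.004 -> [-0.0011 -0.001  -0.0002] rows>=0.0
```

Call:
drive_tool([
  [[0, 0, 0, 0], [0, 0, 0, 0], [0, 0, 0, 0], [0, 0, 0, 0], [0, 0, 0, 0], [0, 0, 0, 0], [0, 0, 0, 0], [0, 0, 0, 0]],
], jaw=1)

```text
time_s: 18.65
eef_pos: [0.4437, -0.142, 0.0042]
eef_rot: [0.0, 0.98, 0.199, 0.0]
wrist_force: [-2.9, 2.1, 12.5]
opening: 0.781
grasp_force: 64.6
```

Call:
drive_tool([
  [[0, 0, -0.02, 0], [0, 0, -0.08, 0], [0, 0, -0.16, 0], [0, 0, -0.25, 0], [0, 0, -0.34, 0], [0, 0, -0.4, 0], [0, 0, -0.4, 0], [0, 0, -0.4, 0], [0, 0, -0.4, 0], [0, 0, -0.4, 0]],
])

```text
time_s: 19.48
eef_pos: [0.4421, -0.141, 0.1613]
eef_rot: [-0.001, 0.98, 0.199, -0.001]
wrist_force: [0.3, 0.4, -0.6]
opening: 0.775
grasp_force: 67.2
```

```bash
python3 mv.py ".464,-.3262,.165"
```

```text
t 19.48 [ 0.4421 -0.141   0.1613] F [ 0.3  0.4 -0.6] open 0.775 grip 67.2 yaw 22.96 tilt 0.0032
.464,-.3262,.165 -> [-0.1302  0.4476 -0.0102] rows>=4.5
```

Call:
drive_tool([
  [[-0.02, 0.06, -0.01, 0], [-0.04, 0.14, -0.01, 0], [-0.07, 0.23, -0.01, 0], [-0.095, 0.32, -0.01, 0], [-0.115, 0.39, -0.01, 0], [-0.132, 0.444, -0.01, 0], [-0.132, 0.444, -0.01, 0], [-0.132, 0.444, -0.01, 0], [-0.132, 0.444, -0.01, 0], [-0.132, 0.444, -0.01, 0], [-0.132, 0.444, -0.01, 0]],
])

```text
time_s: 20.4
eef_pos: [0.4638, -0.3245, 0.1665]
eef_rot: [-0.0, 0.98, 0.2, -0.0]
wrist_force: [0.9, -0.0, -1.4]
opening: 0.776
grasp_force: 67.2
```

```bash
python3 mv.py ".464,-.3262,.165" ".464,-.3262,.0702";python3 - <<'E'
from h import *
for n in("scene","top"):
    p,d=ctrl.camera(n);W=cloud(n,d);h=cv2.cvtColor(p,cv2.COLOR_RGB2HSV)
    m=(d>0)&(cv2.inRange(h,(2,120,40),(18,255,255))>0)&(np.hypot(*(W[...,:2]-[.464,-.326]).transpose(2,0,1))<.06)&(W[...,2]>.13)
    P=W[m];print(n,len(P))
    if len(P)>20:
        for a,b,r in((.15,.186,.0335),(.16,.175,.0335)):
            Q=P[(P[:,2]>a)&(P[:,2]<b)]; print(len(Q),len(Q)>8 and circ(Q[:,:2],r))
E
```

```text
t 20.40 [ 0.4638 -0.3245  0.1665] F [ 0.9 -0.  -1.4] open 0.776 grip 67.2 yaw 23.04 tilt 0.0011
.464,-.3262,.165 -> [-0.0013  0.0041  0.0037] rows>=0.1
.464,-.3262,.0702 -> [-0.0012  0.0043  0.2407] rows>=2.3
scene 206
59 (array([ 0.46521138, -0.32694465]), 0.0335, np.float64(0.0014210727895213064))
29 (array([ 0.46603861, -0.32717529]), 0.0335, np.float64(0.001425546468457062))
top 0
```

Call:
drive_tool([
  [[-0.001, 0.002, 0.04, 0], [-0.001, 0.002, 0.07, 0], [-0.001, 0.002, 0.1, 0], [-0.001, 0.002, 0.125, 0], [-0.001, 0.002, 0.145, 0], [-0.001, 0.002, 0.165, 0], [-0.001, 0.002, 0.185, 0], [-0.001, 0.002, 0.2, 0], [-0.001, 0.002, 0.215, 0], [-0.001, 0.002, 0.225, 0], [-0.001, 0.002, 0.225, 0], [-0.001, 0.002, 0.225, 0]],
])

```text
time_s: 21.5
eef_pos: [0.4639, -0.3268, 0.0769]
eef_rot: [-0.0, 0.98, 0.199, -0.0]
wrist_force: [-0.1, -0.2, -1.3]
opening: 0.776
grasp_force: 67.2
```

```bash
python3 mv.py ".464,-.3262,.0702"
```

```text
t 21.50 [ 0.4639 -0.3268  0.0769] F [-0.1 -0.2 -1.3] open 0.776 grip 67.2 yaw 22.96 tilt 0.0001
.464,-.3262,.0702 -> [ 0.0008 -0.0012  0.0166] rows>=0.2
```

Call:
drive_tool([
  [[0, -0.001, 0.004, 0], [0, -0.001, 0.008, 0], [0, -0.001, 0.011, 0], [0, -0.001, 0.014, 0], [0, -0.001, 0.016, 0], [0, -0.001, 0.017, 0], [0, -0.001, 0.017, 0], [0, -0.001, 0.017, 0]],
])

```text
time_s: 22.17
eef_pos: [0.4637, -0.3264, 0.0705]
eef_rot: [0.0, 0.98, 0.199, -0.0]
wrist_force: [-1.7, 3.1, 4.4]
opening: 0.776
grasp_force: 67.6
```

Call:
drive_tool([
  [[0, 0, 0, 0], [0, 0, 0, 0], [0, 0, 0, 0], [0, 0, 0, 0], [0, 0, 0, 0], [0, 0, 0, 0], [0, 0, 0, 0], [0, 0, 0, 0]],
], jaw=0)

```text
time_s: 22.83
eef_pos: [0.4637, -0.3264, 0.0701]
eef_rot: [0.0, 0.98, 0.199, -0.0]
wrist_force: [-0.4, -0.5, 0.0]
opening: 0.998
grasp_force: 0.0
```

Call:
drive_tool([
  [[0, 0, -0.05, 0], [0, 0, -0.12, 0], [0, 0, -0.2, 0], [0, 0, -0.3, 0], [0, 0, -0.33, 0], [0, 0, -0.33, 0], [0, 0, -0.33, 0], [0, 0, -0.33, 0]],
])

```text
time_s: 23.5
eef_pos: [0.4631, -0.3257, 0.2006]
eef_rot: [-0.001, 0.98, 0.199, -0.001]
wrist_force: [-0.1, -0.0, -0.3]
opening: 0.999
grasp_force: 0.0
```

```bash
python3 mv.py ".607,-.2262,.2" ".607,-.2262,.13"
```

```text
t 23.50 [ 0.4631 -0.3257  0.2006] F [-0.1 -0.  -0.3] open 0.999 grip 0.0 yaw 22.96 tilt 0.0022
.607,-.2262,.2 -> [ 0.4284 -0.0886  0.0014] rows>=4.2
.607,-.2262,.13 -> [ 0.4285 -0.0883  0.1764] rows>=4.5
```

Call:
drive_tool([
  [[0.1, -0.02, 0, 0], [0.2, -0.04, 0, 0], [0.3, -0.06, 0, 0], [0.4, -0.085, 0, 0], [0.428, -0.089, 0, 0], [0.428, -0.089, 0.05, 0], [0.428, -0.089, 0.13, 0], [0.428, -0.089, 0.175, 0], [0.428, -0.089, 0.175, 0], [0.428, -0.089, 0.175, 0], [0.428, -0.089, 0.175, 0], [0.428, -0.089, 0.175, 0]],
])

```text
time_s: 24.5
eef_pos: [0.6082, -0.2276, 0.1338]
eef_rot: [0.001, 0.98, 0.199, 0.001]
wrist_force: [-0.3, 0.0, -0.6]
opening: 0.997
grasp_force: 0.0
```

```bash
python3 mv.py ".607,-.226,.08"; python3 - <<'E'
from h import *
ims=[]
for n in ("top","scene"):
    p,d=ctrl.camera(n);W=cloud(n,d);h=cv2.cvtColor(p,cv2.COLOR_RGB2HSV);c=np.array([.464,-.326])
    m=(d>0)&(cv2.inRange(h,(2,120,40),(18,255,255))>0)&(np.hypot(*(W[...,:2]-c).transpose(2,0,1))<.06)&(W[...,2]>.06)
    P=W[m];print(n,len(P))
    if len(P)>20:
        print(np.percentile(P[:,2],99.5),P.min(0),P.max(0))
        for a,b in((.095,.105),(.105,.118)):
            Q=P[(P[:,2]>a)&(P[:,2]<b)];print(len(Q),len(Q)>8 and circ(Q[:,:2]))
    u,v=proj(n,(.5,-.3,.09)).astype(int);ims.append(cv2.resize(p[max(v-80,0):v+80,u-80:u+80,::-1],(400,400)))
cv2.imwrite("pics/d.png",np.hstack(ims))
E
```

```text
t 24.50 [ 0.6082 -0.2276  0.1338] F [-0.3  0.  -0.6] open 0.997 grip 0.0 yaw 22.94 tilt 0.0026
.607,-.226,.08 -> [-0.0015 -0.0052  0.1344] rows>=1.3
top 599
0.13353660598102968 [ 0.43387877 -0.35649432  0.09392314] [ 0.49297868 -0.29425439  0.13644696]
83 (array([ 0.46355745, -0.32558908]), np.float64(0.030184365876889604), np.float64(0.0009021832578614128))
227 (array([ 0.46359576, -0.32550704]), np.float64(0.025498509168678418), np.float64(0.0021224632528520013))
scene 0
```

View pics/d.png

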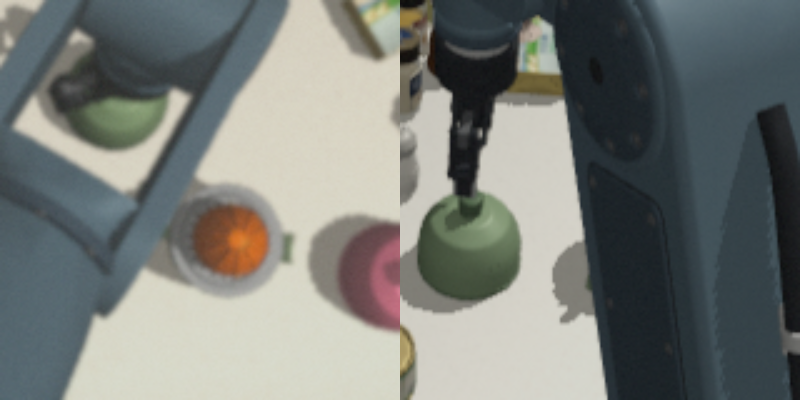

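The large cone sits centred on the strainer in the top crop (237,240), with its top at 0.1335 m as expected. The fingers straddle the cover's knob at scene crop (468,200).

Call:
drive_tool([
  [[0, -0.003, 0.05, 0], [0, -0.003, 0.09, 0], [0, -0.003, 0.115, 0], [0, -0.003, 0.127, 0], [0, -0.003, 0.127, 0], [0, -0.003, 0.127, 0], [0, -0.003, 0.127, 0], [0, -0.003, 0.127, 0]],
])

```text
time_s: 25.27
eef_pos: [0.6077, -0.2261, 0.0825]
eef_rot: [0.001, 0.98, 0.199, 0.001]
wrist_force: [0.0, 0.1, -0.1]
opening: 1.001
grasp_force: 0.0
```

```bash
python3 mv.py ".607,-.226,.08"
```

```text
t 25.27 [ 0.6077 -0.2261  0.0825] F [ 0.   0.1 -0.1] open 1.001 grip 0.0 yaw 22.96 tilt 0.0020
.607,-.226,.08 -> [-0.0015 -0.001   0.0063] rows>=0.1
```

Call:
drive_tool([
  [[0, 0, 0.004, 0], [0, 0, 0.004, 0], [0, 0, 0.004, 0], [0, 0, 0.004, 0], [0, 0, 0.004, 0], [0, 0, 0.004, 0], [0, 0, 0.004, 0], [0, 0, 0.004, 0], [0, 0, 0.004, 0], [0, 0, 0.004, 0]],
], jaw=1)

```text
time_s: 26.1
eef_pos: [0.6072, -0.2257, 0.08]
eef_rot: [0.0, 0.98, 0.199, 0.0]
wrist_force: [0.4, 1.1, 3.3]
opening: 0.268
grasp_force: 58.9
```

Call:
drive_tool([
  [[0, 0, -0.02, 0], [0, 0, -0.08, 0], [0, 0, -0.16, 0], [0, 0, -0.25, 0], [0, 0, -0.34, 0], [0, 0, -0.4, 0], [0, 0, -0.4, 0], [0, 0, -0.4, 0], [0, 0, -0.4, 0], [0, 0, -0.4, 0]],
])

```text
time_s: 26.93
eef_pos: [0.6057, -0.225, 0.2371]
eef_rot: [-0.001, 0.98, 0.199, -0.002]
wrist_force: [-0.3, -0.4, -1.7]
opening: 0.267
grasp_force: 59.0
```

```bash
python3 mv.py ".464,-.3262,.24"
```

```text
t 26.93 [ 0.6057 -0.225   0.2371] F [-0.3 -0.4 -1.7] open 0.267 grip 59.0 yaw 22.96 tilt 0.0044
.464,-.3262,.24 -> [-0.4249  0.0947 -0.0064] rows>=4.2
```

Call:
drive_tool([
  [[-0.05, 0.01, -0.01, 0], [-0.12, 0.025, -0.01, 0], [-0.2, 0.045, -0.01, 0], [-0.28, 0.06, -0.01, 0], [-0.35, 0.075, -0.01, 0], [-0.4, 0.087, -0.01, 0], [-0.428, 0.092, -0.01, 0], [-0.428, 0.092, -0.01, 0], [-0.428, 0.092, -0.01, 0], [-0.428, 0.092, -0.01, 0], [-0.428, 0.092, -0.01, 0], [-0.428, 0.092, -0.01, 0]],
])

```text
time_s: 27.93
eef_pos: [0.4645, -0.3256, 0.2435]
eef_rot: [-0.0, 0.98, 0.2, 0.0]
wrist_force: [-0.1, 0.2, -1.6]
opening: 0.271
grasp_force: 59.0
```

```bash
python3 mv.py ".464,-.3262,.24" ".464,-.3262,.146";python3 - <<'E'
from h import *
for n in("scene","top"):
    p,d=ctrl.camera(n);W=cloud(n,d);h=cv2.cvtColor(p,cv2.COLOR_RGB2HSV)
    m=(d>0)&(cv2.inRange(h,(35,40,30),(85,255,255))>0)&(np.hypot(*(W[...,:2]-[.464,-.326]).transpose(2,0,1))<.07)&(W[...,2]>.15)
    P=W[m];print(n,len(P))
    if len(P)>20:
        for a,b,r in((.165,.18,.053),(.18,.2,.0525),(.21,.22,.0457)):
            Q=P[(P[:,2]>a)&(P[:,2]<b)]; print(len(Q),len(Q)>8 and circ(Q[:,:2],r))
E
```

```text
t 27.93 [ 0.4645 -0.3256  0.2435] F [-0.1  0.2 -1.6] open 0.271 grip 59.0 yaw 23.05 tilt 0.0004
.464,-.3262,.24 -> [-0.0017  0.001   0.0088] rows>=0.1
.464,-.3262,.146 -> [-0.0018  0.0011  0.2438] rows>=2.3
scene 957
109 (array([ 0.46573923, -0.32789617]), 0.053, np.float64(0.0014269443159718133))
175 (array([ 0.4661706 , -0.32784298]), 0.0525, np.float64(0.0015521626143549926))
132 (array([ 0.46614318, -0.32478031]), 0.0457, np.float64(0.0023622759776621882))
top 362
1 False
16 (array([ 0.49126902, -0.22922359]), 0.0525, np.float64(0.002924510009987977))
88 (array([ 0.46437361, -0.32283432]), 0.0457, np.float64(0.0014353125756875992))
```

Call:
drive_tool([
  [[-0.002, 0.001, 0.04, 0], [-0.002, 0.001, 0.07, 0], [-0.002, 0.001, 0.1, 0], [-0.002, 0.001, 0.125, 0], [-0.002, 0.001, 0.145, 0], [-0.002, 0.001, 0.165, 0], [-0.002, 0.001, 0.185, 0], [-0.002, 0.001, 0.205, 0], [-0.002, 0.001, 0.22, 0], [-0.002, 0.001, 0.228, 0], [-0.002, 0.001, 0.228, 0], [-0.002, 0.001, 0.228, 0]],
])

```text
time_s: 29.03
eef_pos: [0.4632, -0.3271, 0.1526]
eef_rot: [0.0, 0.98, 0.199, 0.0]
wrist_force: [0.4, -0.5, -1.0]
opening: 0.265
grasp_force: 59.0
```

```bash
python3 mv.py ".464,-.3262,.146"
```

```text
t 29.03 [ 0.4632 -0.3271  0.1526] F [ 0.4 -0.5 -1. ] open 0.265 grip 59.0 yaw 22.96 tilt 0.0001
.464,-.3262,.146 -> [ 0.0028 -0.0013  0.0164] rows>=0.2
```

Call:
drive_tool([
  [[0.001, -0.001, 0.004, 0], [0.002, -0.001, 0.008, 0], [0.002, -0.001, 0.011, 0], [0.002, -0.001, 0.014, 0], [0.002, -0.001, 0.016, 0], [0.002, -0.001, 0.017, 0], [0.002, -0.001, 0.017, 0], [0.002, -0.001, 0.017, 0]],
])

```text
time_s: 29.7
eef_pos: [0.4637, -0.3264, 0.1461]
eef_rot: [0.0, 0.98, 0.199, 0.0]
wrist_force: [-1.1, 3.3, 3.5]
opening: 0.267
grasp_force: 59.4
```

Contact is at the expected height, so I'll release and rise.

Call:
drive_tool([
  [[0, 0, 0, 0], [0, 0, 0, 0], [0, 0, 0, 0], [0, 0, 0, 0], [0, 0, 0, 0], [0, 0, 0, 0], [0, 0, 0, 0], [0, 0, 0, 0]],
], jaw=0)

```text
time_s: 30.37
eef_pos: [0.4637, -0.3264, 0.1457]
eef_rot: [-0.0, 0.98, 0.199, 0.0]
wrist_force: [0.2, -0.5, 0.2]
opening: 0.995
grasp_force: 0.0
```

Call:
drive_tool([
  [[0, 0, -0.05, 0], [0, 0, -0.12, 0], [0, 0, -0.2, 0], [0.1, -0.1, -0.22, 0], [0.2, -0.2, -0.22, 0], [0.2, -0.3, -0.22, 0], [0.2, -0.4, -0.22, 0], [0.2, -0.5, -0.22, 0], [0.2, -0.6, -0.22, 0], [0.2, -0.6, -0.22, 0], [0.2, -0.6, -0.22, 0], [0.2, -0.6, -0.22, 0]],
])

```text
time_s: 31.37
eef_pos: [0.4439, -0.0737, 0.2341]
eef_rot: [0.001, 0.98, 0.2, 0.001]
wrist_force: [0.1, -1.0, -0.6]
opening: 1.0
grasp_force: 0.0
```

```bash
python3 mv.py; python3 - <<'E'
from h import *
n="top";p,d=ctrl.camera(n);W=cloud(n,d);c=np.array([.464,-.326]);r=np.hypot(*(W[...,:2]-c).transpose(2,0,1))
for a,b,rr in((.155,.172,.03),(.115,.125,.06),(.09,.105,.06)):
    P=W[(d>0)&(r<rr)&(W[...,2]>a)&(W[...,2]<b)]
    if len(P)>8: print(a,len(P),circ(P[:,:2]),P[:,2].max())
print("zmax",W[(d>0)&(r<.05)][:,2].max())
q,_=ctrl.camera("scene")
cv2.imwrite("pics/e.png",np.hstack([cv2.resize(p[180:380,240:440,::-1],(400,400)),cv2.resize(q[100:300,280:480,::-1],(400,400))]))
E
```

```text
t 31.37 [ 0.4439 -0.0737  0.2341] F [ 0.1 -1.  -0.6] open 1.000 grip 0.0 yaw 23.08 tilt 0.0015
0.155 113 (array([ 0.46402956, -0.32452345]), np.float64(0.008960386170874121), np.float64(0.0024417283107056)) 0.17057138746285683
0.115 286 (array([ 0.46387342, -0.32550938]), np.float64(0.046437344049328755), np.float64(0.0014769190428319467)) 0.1248958293009856
0.09 73 (array([ 0.46395768, -0.32525219]), np.float64(0.051901882810229324), np.float64(0.0004367977553516248)) 0.10451567420987949
zmax 0.17057138746285683
```

View pics/e.png

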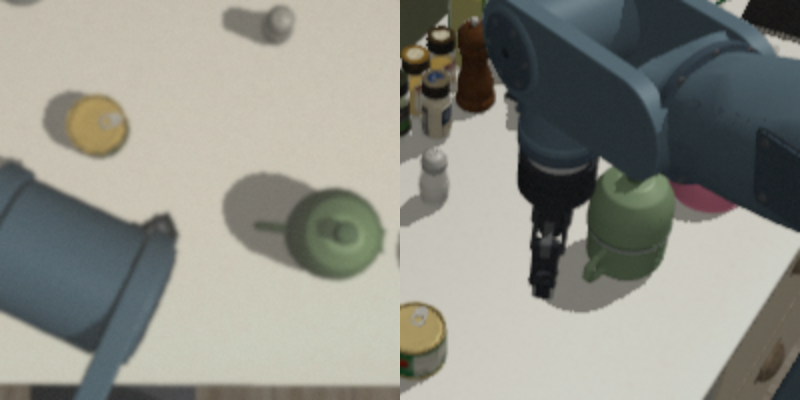

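The cover is level and centred on the jug (top crop 335,235). Its top reads 0.170 m, against 0.167 plus the usual 3 mm bias, and the bystanders in these crops (shaker, green-label tin) look unmoved. I'll hand it in.

```bash
python3 -c "
from bench import ctrl
print(ctrl.hand_in())"
```

```text
the job is handed in; nothing more can be done
None
```

The citrus press is back together on its jug (strainer, small cone, large cone, cover) and handed in at about 31 s of the 106 s allowed. The last pictures show it level and centred, with the gripper clear; no verdict came back.

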